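# Open the reagent cap, then hold the incubator's sprung lid at its set angle

### The job

Get the incubator ready for a colleague who will pipette into it with both hands: first, with the incubator still shut, turn the wing cap of the clamped reagent bottle anticlockwise as far as it goes. Then lift the incubator's sprung lid by its front bar until the lid is in line with the pointer arm at its side, and finish while still holding it there, without letting go. Leave the pointer arm as it is set, and the jar, carton and tube rack where they stand.

Things in the scene. Friction and masses are not known exactly. Their poses are not given: they have to be found in the camera images.
- incubator: White bench incubator fixed to the counter, housing 190 deep (x) x 200 wide (y) x 100 mm high, open-topped under its lid. Origin: centre of its underside; its own -x is the front, facing roughly towards the robot; z up. The lid's hinge axis lies along its own y at x +85, z 108 mm.
- lid (a joint): Angle of the grey incubator lid in rad: 0 shut (level), grows as the front edge rises, stop at 1.2. Hinged at the rear. A spring and the lid's weight pull it shut all the way (square to the lid roughly 4 N at the bar when shut, 6 to 8 N at 0.85 rad), so it falls shut when let go.
- lid_bar (a point): Middle of the lid's front bar: round steel rod, 12 mm diameter, along the lid's own y, 220 mm from the hinge axis, 108 mm above the counter when shut; 120 mm free between its end brackets, nothing above or below, 39 mm gap to the lid's front edge. It can pivot between fingers closed across it. Axes of the lid: x from front to hinge, y along the bar, z up from its face.
- lid_hinge (a point): The lid's hinge axis, at the middle of the lid's width and thickness (lid 175 long x 190 wide x 16 mm thick). Same axes as lid_bar.
- pointer (a joint): Angle of the pointer arm in rad, same axis line, zero and sense as the lid's: when it equals lid the lid is in line with the pointer. Set between 0.4 and 0.85; stiff friction keeps it where it is, do not move it.
- pointer_tip (a point): Tip of the bare aluminium pointer arm: a flat bar with a diamond end, 150 mm from the hinge axis, 14 mm high, 6 mm thick, 112 mm to the incubator's own -y side of its middle (beside the lid, 14 mm clear of it). Axes as the lid's: x from the tip to the hinge axis along the arm.
- bottle: White reagent bottle of 68 mm diameter clamped in a square grey holder (94 x 94 mm) fixed to the counter, to the left or the right of the incubator. Origin: centre of its underside. Top of the wing cap 169 mm above the counter.
- cap (a joint): Angle of the captive cap in rad: 0 tight, grows anticlockwise seen from above, 1.4 at its open stop; starts between 0 and 0.2. It does not rise or come off; friction about 0.06 N m, no spring.
- cap_grip (a point): Point on the cap's axis, 159 mm above the counter, in the upright wing on top of the cap: 38 long (own x) x 10 thick (own y) x 32 mm high, its top 10 mm above this point. The round cap under the wing has 40 mm diameter and its top is 22 mm below this point. The frame turns with the cap, z up.
- jar: Bystander: loose white-capped jar, 72 mm diameter, 130 mm high, plain round cap, on the other side of the incubator from the bottle. Origin: centre of its underside. Leave it.
- carton: Bystander: loose carton 100 x 150 x 55 mm behind on the right. Origin: centre of its underside. Leave it.
- rack: Bystander: loose white tube rack 80 x 160 mm, 99 mm high with its tubes, behind on the left. Origin: centre of its underside. Leave it.
There are look-alikes about, which are no part of the job. What is shaped like the bottle but pink or turquoise is not meant.

How it is judged (in metres and radians):
On the way, in this order (a step that is already met when the one before it is completed fails the run):
1. the cap is turned to its open stop while the lid is still shut (value of joint cap above 1.2 rad and value of joint lid below 0.08 rad), for 0.2 s.
2. the lid is lifted in line with the pointer arm (angle between the x axis of lid_bar and the x axis of pointer_tip, either way round below 0.08 rad), for 0.2 s.
At the end, for the whole second after the job is handed in: the lid is within 0.08 rad of the pointer arm's angle and still (under 0.1 rad/s), carried by the robot's fingers (over 1 N) with no jar, carton or rack touching the incubator, and the cap is still past 1.2 rad (angle between the x axis of lid_bar and the x axis of pointer_tip, either way round below 0.08 rad and velocity of joint lid between -0.1 and 0.1 rad/s and contact force between the fingers and incubator above 1 N and value of joint cap above 1.2 rad and contact force between each of jar, carton, rack and incubator below 0.2 N); the arm keeps its last pose, push and grip.
It fails at once if the jar, carton or rack is moved by more than 30 mm (distance of any of jar, carton, rack from where it was at the start of the episode above 0.03 m).
It fails at once if the pointer arm's tip is moved by more than 10 mm (distance of pointer_tip from where it was at the start of the episode above 0.01 m).
It also fails if it takes over 51 s, if anything falls off the work surface, if the arm or the gripper's body presses on something with over 40 N, if the wrist force passes 120 N, or if a joint passes its speed limit or range.

### The arm

A 6-joint arm with a two-finger parallel gripper is mounted at the origin on the work surface. World frame = base frame: x ahead of the robot, y to its left, z up, the work surface at z = 0. Lengths are in mm, angles in rad, forces in N, time in s.
With the tool pointing down it reaches from about 275 to 1000 mm from the base axis. Payload 8.4 kg.
Tool frame: the origin (TCP) lies at the very end of the fingers, on their centre line; the grasp point (between the pads) lies r.hold_point_z behind it (r.hold_point_z is the distance from the TCP to the grasp point, in mm); x points along the fingers, z is the direction in which the jaws open and shut, and the axes are right-handed (so a half turn about x gives the same grasp; the last joint's range is limited). The gripper opens to 85 mm and grips with 20 to 120 N. Pads are 22 mm wide; open, the fingers measure 114 mm over their backs; the gripper's body (76 mm by 85 mm) begins 54 mm behind the grasp point. The pads swing forward as they close: fully open they stand 13 mm farther back than shut.
Start: joints at [-1.263, 0.353, 1.633, -0, 1.155, -0.002], TCP at [190.541, -595.249, 231.281] pointing down, gripper open.
Joint ranges: [-2.63, 2.63], [-0.92, 2.1], [0.06, 2.66], [-1.3, 4.44], [0, 2.69], [-3.02, 3.02]. Speed limits (rad/s): [2.22, 2.22, 2.79, 3.14, 3.14, 3.14].

### API

Orientations are given as [roll, pitch, yaw] about the fixed x, y, z axes, in that order (R = Rz(yaw) Ry(pitch) Rx(roll)).
In Python, from rig import r gives the robot as it stands.
- The arm moves only by the tool jog_arm, never from a script. Its argument "series" is a list of rows, each a list of 7 numbers: the turn, a rotation vector about the tool's x, y, z in degrees, then the shift along the tool's x, y, z in cm, then the opening, from 0 (shut) to 1 (fully open). In form: [[wx, wy, wz, tx, ty, tz, fingers], ...]. A call has 1 to 20 rows; each row shifts and turns the commanded pose from where the row before left it, along the tool's axes as they then stand; what a row does not reach is not made up. A row lasts 1/10 s, in which the tool goes at most 50 mm and 8.59 degrees, less where a joint would pass 70% of its speed; a pose out of reach is approached as far as the arm can. A call with a gripper value outside its range is refused whole. The fingers move at their own pace and stop on an object; "force" is the grip in N (left out, the last holds). Time passes only in rows, so rows that do not move let the fingers close. It gives the time, the measured TCP pose, the force and the opening at its end, in the units of the state.
- r.sense(): the state, without advancing time (a new reading comes with each control period).
- r.grab_frame(name): name is "scene" or "side" or "wrist"; returns (picture, depth): 480x640x3 uint8, red, green, blue; 480x640 float32, mm along the optical axis (not along the pixel's ray), 0 where there is no reading.
- r.get_calibration(name): a dict with "mtx" (3x3 intrinsics, pixels), "dist" ([k1, k2, p1, p2, k3] as OpenCV has them; the pictures are not rectified), "position" and "rotation" of the camera in the world; the wrist camera has in their place "mount" (4x4, takes a point from camera to tool coordinates, whose origin is the TCP and whose axes are the tool frame's). Camera axes: x right, y down, z forward; pixel columns grow to the right and rows downward; lengths in mm; the calibration is good to about 2 mm. A picture is of the moment at which its call begins: read the wrist's pose just before it. get_calibration takes no time and is no camera call.
- r.sign_off(): hands the job in, once; it reports no verdict.
The state is a dict: "clock": time; "qpos": joint angles; "qvel": joint speeds; "joint_efforts": joint torques, N m; "eef_pos": TCP position; "tcp_rot": TCP orientation; "contact_force": force on the tool from outside, world axes, zero at the start; "wrist_torque": the same for the moment, N m; "opening": opening from 0.0 (shut) to 1.0 (fully open).
Only numpy, scipy, OpenCV 4.12 (cv2) and the standard library are available. Lean on these libraries where they do the work, as an engineer would, in place of code of your own. Each camera call takes 0.05 s, during which the arm holds its last target.

## Working session

There is one attempt and no reset: what is moved stays moved. The work goes in short steps, Python scripts to look and compute and a tool call to move; the robot and the scene stay as the last step left them, time stands still between calls to the robot, and variables do not carry over. Pictures are saved under pics/ and viewed, and the job is handed in when it is done.

Besides the shell and the picture viewer there is one more tool, called after "Emit:" by a JSON object that holds its "fn" and its "kwargs", one argument or row to a line. jog_arm: Moves the arm, as the interface text tells. Its arguments: {"type":"object","properties":{"series":{"type":"array"},"force":{"type":"number"}},"required":["series"]}

```bash
ls; mkdir -p pics
python3 - <<'E'
from rig import r
import cv2,numpy as np
print(r.sense(), r.hold_point_z)
for n in("scene","side","wrist"):
    p,d=r.grab_frame(n); cv2.imwrite(f"pics/{n}0.png",p[:,:,::-1]); np.save(f"pics/{n}0.npy",d)
    print(n,r.get_calibration(n))
E
```

```text
pics
{'clock': 0.0, 'qpos': array([-1.26341055e+00,  3.53653778e-01,  1.63415028e+00,  1.10155347e-05,
        1.15520038e+00, -2.40728859e-03]), 'qvel': array([-8.47470185e-05,  8.70671408e-04, -8.34648311e-05,  7.94093739e-05,
       -3.58553233e-04,  1.33415630e-03]), 'joint_efforts': array([-9.71604786e-04, -6.05256915e+01, -3.42062402e+01,  3.36902679e-05,
        9.61618731e-03,  8.29382907e-05]), 'eef_pos': array([ 190.39028938, -594.78475577,  230.55126093]), 'tcp_rot': array([3.13205155, 1.56938451, 1.87104383]), 'contact_force': array([-0.20512324, -0.28435653, -1.2495966 ]), 'wrist_torque': array([ 0.0194731 , -0.00405056, -0.00535621]), 'opening': 1.0003317930062103} 18.700000000000003
scene {'mtx': array([[444.92826778,   0.        , 325.39027251],
       [  0.        , 444.92826778, 242.81488686],
       [  0.        ,   0.        ,   1.        ]]), 'dist': array([-0.02577928,  0.        ,  0.        ,  0.        ,  0.        ]), 'position': array([1201.83014844, -182.23531189, 1100.44730919]), 'rotation': array([-2.5209364 , -0.01344898,  1.43132098])}
side {'mtx': arr
[... 258 characters left out ...]
3698548, 782.39421426, 761.84583632]), 'rotation': array([-2.20140773, -0.01940899, -2.83565629])}
wrist {'mtx': array([[430.04320609,   0.        , 316.92557917],
       [  0.        , 430.04320609, 238.41799936],
       [  0.        ,   0.        ,   1.        ]]), 'dist': array([-0.01875929,  0.        ,  0.        ,  0.        ,  0.        ]), 'mount': array([[-9.09817553e-04, -2.60701057e-01,  9.65419148e-01,
        -1.42210935e+02],
       [ 9.62878507e-04, -9.65419328e-01, -2.60700198e-01,
         6.61689735e+01],
       [ 9.99999123e-01,  6.92391731e-04,  1.12937889e-03,
         1.16415261e+00],
       [ 0.00000000e+00,  0.00000000e+00,  0.00000000e+00,
         1.00000000e+00]])}
```

View pics/scene0.png

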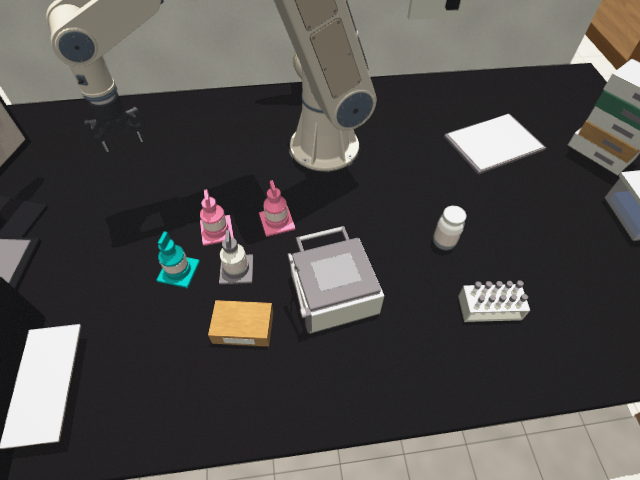

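View pics/side0.png

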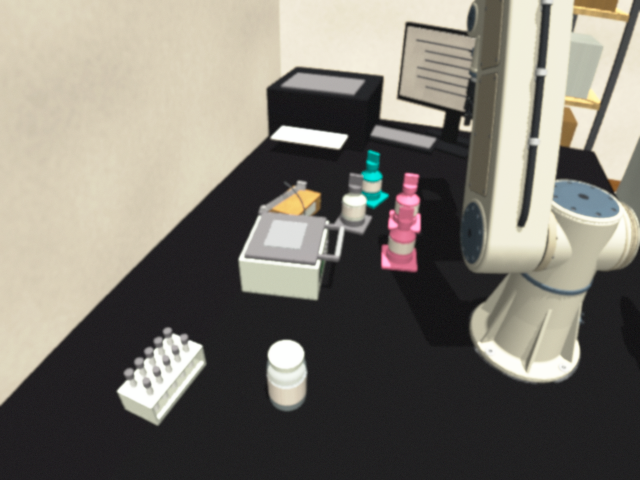

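View pics/wrist0.png

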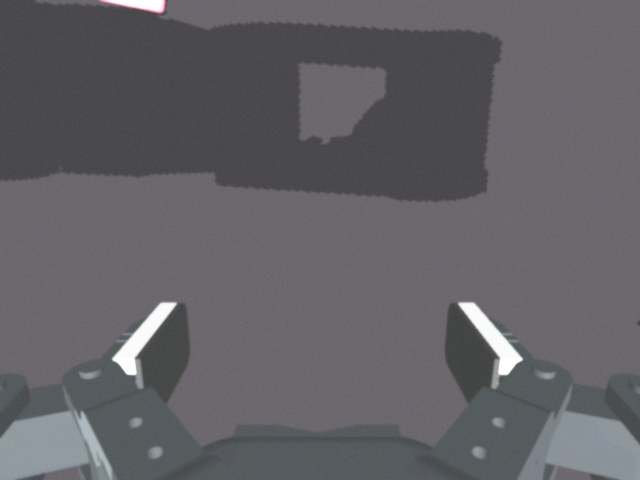

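Scene view. Bottle candidates are pink (213,218), pink (276,212), turquoise (173,262), and white with a grey base and dark wing (234,258). The white one matches the description. The incubator is at (337,275), its bar at (325,235) and the pointer at about (298,285). Next I check a crop.

```bash
cat > h.py <<'E'
import numpy as np,cv2
from scipy.spatial.transform import Rotation as Ro
from rig import r
def cam(n):
    c=r.get_calibration(n)
    if 'mount' in c:
        s=r.sense(); T=np.eye(4);T[:3,:3]=Ro.from_euler('xyz',s['tcp_rot']).as_matrix();T[:3,3]=s['eef_pos']
        M=T@c['mount']; return c['mtx'],c['dist'],M[:3,:3],M[:3,3]
    return c['mtx'],c['dist'],Ro.from_euler('xyz',c['rotation']).as_matrix(),c['position']
def cloud(n,d,C=None):
    K,D,R,t=C or cam(n)
    v,u=np.mgrid[0:480,0:640]
    p=cv2.undistortPoints(np.stack([u,v],-1).reshape(-1,1,2).astype(float),K,D).reshape(480,640,2)
    P=np.dstack([p,np.ones((480,640))])*d[...,None]
    return P@R.T+t
def proj(n,P,C=None):
    K,D,R,t=C or cam(n)
    return cv2.projectPoints((np.atleast_2d(P)-t)@R,np.zeros(3),np.zeros(3),K,D)[0].reshape(-1,2)
def ray(n,u,v,z,C=None):
    K,D,R,t=C or cam(n)
    q=cv2.undistortPoints(np.array([[[u,v]]],float),K,D)[0,0]; q=R@np.r_[q,1]
    return t+q*(z-t[2])/q[2]
def crop(n,x,y,w,h,f,out):
    p=cv2.imread(n)[y:y+h,x:x+w]; cv2.imwrite(out,cv2.resize(p,None,fx=f,fy=f,interpolation=cv2.INTER_CUBIC))
E
python3 - <<'E'
from h import *
crop("pics/scene0.png",190,200,200,150,4,"pics/s_c.png")
crop("pics/side0.png",220,160,200,150,4,"pics/d_c.png")
d=np.load("pics/scene0.npy");W=cloud("scene",d)
for uv in[(234,232),(229,235),(337,275),(325,235),(300,238),(348,231),(298,285),(452,212),(241,320)]:
    print(uv,W[uv[1],uv[0]].round(1))
E
```

```text
(234, 232) [ 350.1 -331.8    3.3]
(229, 235) [ 485.9 -322.5  167.7]
(337, 275) [614.  -56.1 119.4]
(325, 235) [396.8 -55.5   2.1]
(300, 238) [ 479.5 -137.9  113.1]
(348, 231) [3.895e+02 1.760e+01 3.000e-01]
(298, 285) [ 653.9 -159.8  159.8]
(452, 212) [457.2 298.5 130.9]
(241, 320) [ 677.2 -312.9   56. ]
```

View pics/s_c.png

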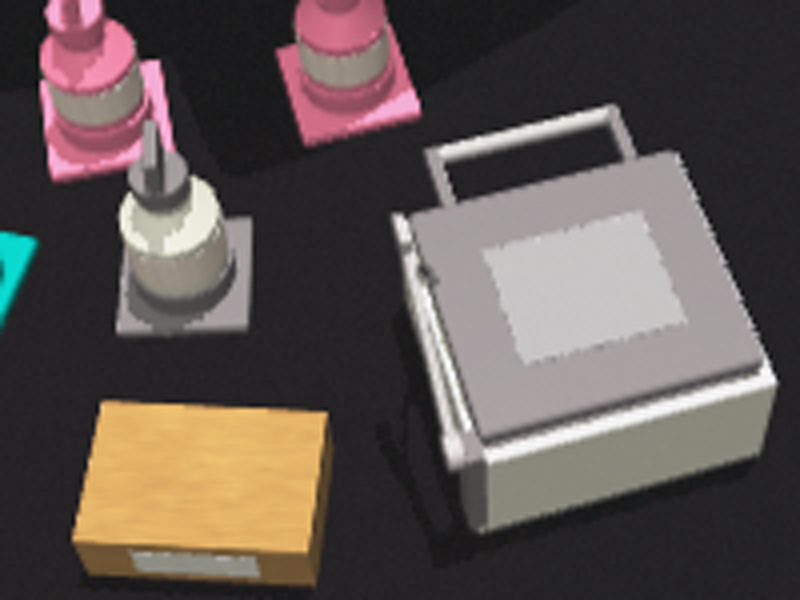

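View pics/d_c.png

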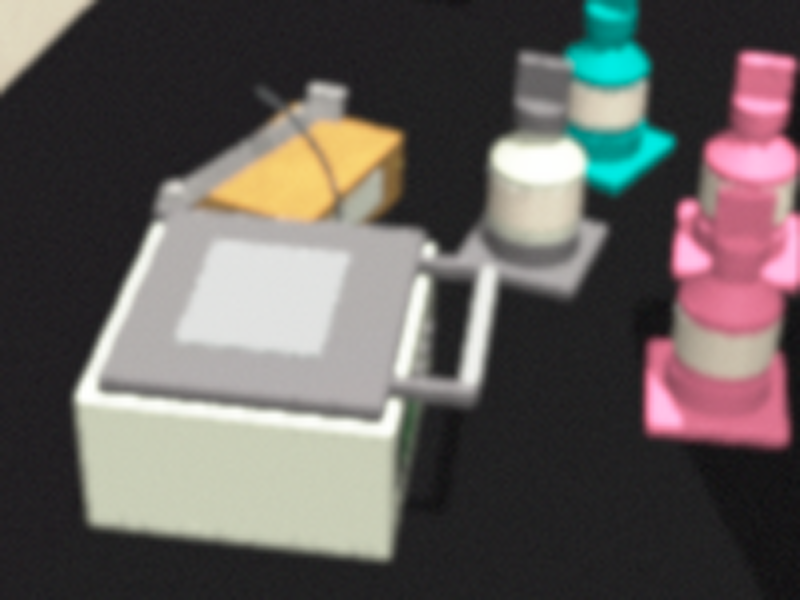

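The crop confirms it: white bottle, grey holder, grey wing at scene (229,235). The bar runs in the scene crop from (430,152) to (615,108), and the pointer is raised on the right side. Now to measure from the clouds.

Run:
```python
from h import *
for n in("scene","side"):
    W=cloud(n,np.load(f"pics/{n}0.npy")); x,y,z=W[...,0],W[...,1],W[...,2]
    m=(z>141)&(z<175)&(abs(x-490)<45)&(abs(y+322)<45)
    v,u=np.nonzero(m);P=W[m]
    print(n,"wing",m.sum(),P.mean(0).round(1),P.min(0).round(1),P.max(0).round(1))
    t=P[P[:,2]>163]; print(" top",len(t),t.round(0).tolist()[:30])
    q=P[:,:2]-P[:,:2].mean(0); U,S,V=np.linalg.svd(q,full_matrices=False); print(" dir",V[0],np.degrees(np.arctan2(V[0][1],V[0][0])),S/np.sqrt(len(P)))
    # bottle body
    m=(z>40)&(z<120)&(abs(x-500)<70)&(abs(y+322)<60); P=W[m]
    print(" body",m.sum(),P.min(0).round(1),P.max(0).round(1))
    # lid
    m=(abs(z-117)<6)&(x>450)&(x<760)&(y>-200)&(y<120); P=W[m]
    c=cv2.minAreaRect(P[:,:2].astype(np.float32)); print(" lid rect",c)
    m=(z>95)&(z<125)&(x>380)&(x<520)&(y>-200)&(y<120);P=W[m]
    print(" front",m.sum(), P[P[:,0]<495][::3].round(0).tolist()[:40])
    # pointer
    m=(z>130)&(z<260)&(x>500)&(x<760)&(y>-210)&(y<-110);P=W[m]
    print(" ptr",m.sum(),P.min(0).round(1),P.max(0).round(1))
    if len(P)>10:
        a=np.polyfit(P[:,0],P[:,2],1);print(a,np.arctan(-a[0]));print(P[np.argsort(P[:,0])][::12].round(0).tolist())
```

```text
scene wing 90 [ 492.5 -326.6  161.8] [ 469.8 -345.2  141.8] [ 508.  -313.8  173.3]
 top 56 [[471.0, -330.0, 171.0], [470.0, -327.0, 170.0], [470.0, -325.0, 169.0], [473.0, -332.0, 170.0], [472.0, -330.0, 167.0], [476.0, -327.0, 173.0], [474.0, -325.0, 170.0], [470.0, -323.0, 164.0], [478.0, -332.0, 171.0], [479.0, -329.0, 172.0], [479.0, -327.0, 172.0], [476.0, -325.0, 168.0], [474.0, -323.0, 165.0], [479.0, -333.0, 169.0], [481.0, -330.0, 171.0], [478.0, -328.0, 166.0], [481.0, -325.0, 170.0], [482.0, -333.0, 169.0], [481.0, -330.0, 167.0], [483.0, -327.0, 170.0], [486.0, -324.0, 173.0], [482.0, -323.0, 167.0], [486.0, -332.0, 170.0], [486.0, -330.0, 170.0], [488.0, -327.0, 171.0], [490.0, -324.0, 173.0], [486.0, -323.0, 168.0], [489.0, -330.0, 169.0], [490.0, -327.0, 170.0], [487.0, -326.0, 165.0]]
 dir [ 0.9990924 -0.0425956] -2.441286628904702 [12.33293424  4.25044586]
 body 529 [ 461.1 -361.1   40.2] [ 523.8 -293.3  119.9]
 lid rect ((581.25390625, -72.54965209960938), (237.51351928710938, 211.61412048339844), 9.499064445495605)
 front 473 [[456.0, -20.0, 117.0], [457.0, -32.0, 
[... 3307 characters left out ...]
464.0, -61.0, 114.0]]
 ptr 282 [ 588.2 -171.3  130.7] [ 683.9 -146.9  207.7]
[ -0.58594764 537.83435562] 0.5300228032012795
[[588.0, -159.0, 131.0], [591.0, -166.0, 185.0], [593.0, -158.0, 147.0], [596.0, -166.0, 187.0], [599.0, -165.0, 193.0], [601.0, -157.0, 164.0], [604.0, -156.0, 167.0], [607.0, -164.0, 198.0], [609.0, -163.0, 193.0], [612.0, -163.0, 177.0], [617.0, -161.0, 183.0], [620.0, -163.0, 187.0], [625.0, -153.0, 192.0], [629.0, -157.0, 195.0], [633.0, -159.0, 175.0], [635.0, -157.0, 169.0], [639.0, -148.0, 206.0], [645.0, -159.0, 157.0], [650.0, -159.0, 156.0], [654.0, -154.0, 158.0], [660.0, -153.0, 151.0], [664.0, -150.0, 149.0], [669.0, -154.0, 136.0], [678.0, -148.0, 135.0]]
```

Run:
```python
from h import *
from scipy.optimize import least_squares
L=np.array([[-175,-95],[-175,95],[0,95],[0,-95]],float)+[85,0]
L=np.c_[L,np.full(4,116.)]
obs={"scene":np.array([[293,253.25],[359.5,238],[380.5,289.5],[311.75,310]]),"side":np.array([[327.5,217.5],[316.25,262.5],[245.5,257],[260,213.3]])}
Cs={n:cam(n) for n in obs}
def tf(p,P): return P@Ro.from_euler('z',p[2]).as_matrix().T+[p[0],p[1],0]
for use in(("scene",),("side",),("scene","side")):
    f=lambda p:np.concatenate([(proj(n,tf(p,L),Cs[n])-obs[n]).ravel() for n in use])
    s=least_squares(f,[600,-70,.17]); print(use,s.x.round(3),np.abs(s.fun).max().round(2))
p=s.x
print("bar",tf(p,np.array([[85-220,0,108.]])),"hinge",tf(p,np.array([[85,0,108.]])))
# pointer
for n in Cs:
    W=cloud(n,np.load(f"pics/{n}0.npy"))
    Q=(W-[p[0],p[1],0])@Ro.from_euler('z',p[2]).as_matrix()
    m=(abs(Q[...,1]+112)<14)&(Q[...,2]>125)&(Q[...,0]>-80)&(Q[...,0]<75); q=Q[m]
    a=np.arctan2(q[:,2]-108,85-q[:,0]); rr=np.hypot(q[:,2]-108,85-q[:,0])
    print(n,m.sum(),"angle median",np.median(a),np.percentile(a,[10,25,75,90]).round(3),"r>60",np.median(a[rr>60]),"rmax",np.percentile(rr,98),"y",np.median(q[:,1]))
    im=cv2.imread(f"pics/{n}0.png")
    f=4; x0,y0=(190,200) if n=="scene" else (220,160)
    im=cv2.resize(im[y0:y0+150,x0:x0+200],None,fx=f,fy=f,interpolation=cv2.INTER_CUBIC)
    def ln(A,B,c):
        a,b=(((proj(n,tf(p,np.array([A,B],float)),Cs[n])-[x0,y0])+.5)*f).astype(int); cv2.line(im,tuple(map(int,a)),tuple(map(int,b)),c,1)
    ln([-135,-60,108],[-135,60,108],(0,0,255))
    for i in range(4): ln(L[i],L[(i+1)%4],(0,255,0))
    for th,c in((.5,(255,255,0)),(.6,(0,255,255)),(.7,(255,0,255))): ln([85,-112,108],[85-150*np.cos(th),-112,108+150*np.sin(th)],c)
    cv2.imwrite(f"pics/fit_{n}.png",im)
```

```text
('scene',) [ 6.03131e+02 -5.54480e+01  1.61000e-01] 2.1
('side',) [ 5.96732e+02 -4.86390e+01  1.94000e-01] 1.81
('scene', 'side') [ 6.0003e+02 -5.3688e+01  1.7700e-01] 2.79
bar [[467.14064476 -77.46490344 108.        ]] hinge [[683.70145003 -38.71677291 108.        ]]
scene 173 angle median 0.7626718966173055 [0.68  0.735 0.808 0.879] r>60 0.7506618061108913 rmax 150.01833378334982 y -116.90326640170646
side 301 angle median 0.7017544865051555 [0.57  0.644 0.757 0.819] r>60 0.6926289304711093 rmax 146.7023201109002 y -109.13064725610373
```

View pics/fit_scene.png

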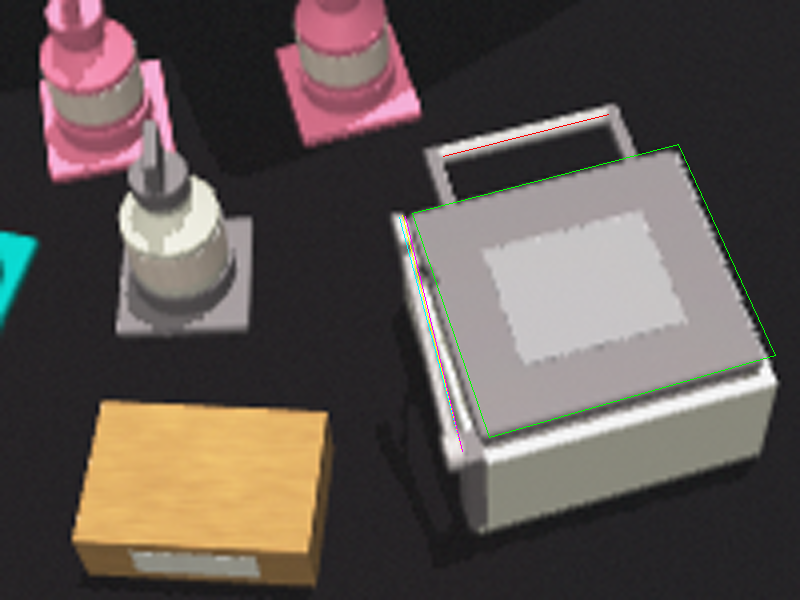

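View pics/fit_side.png

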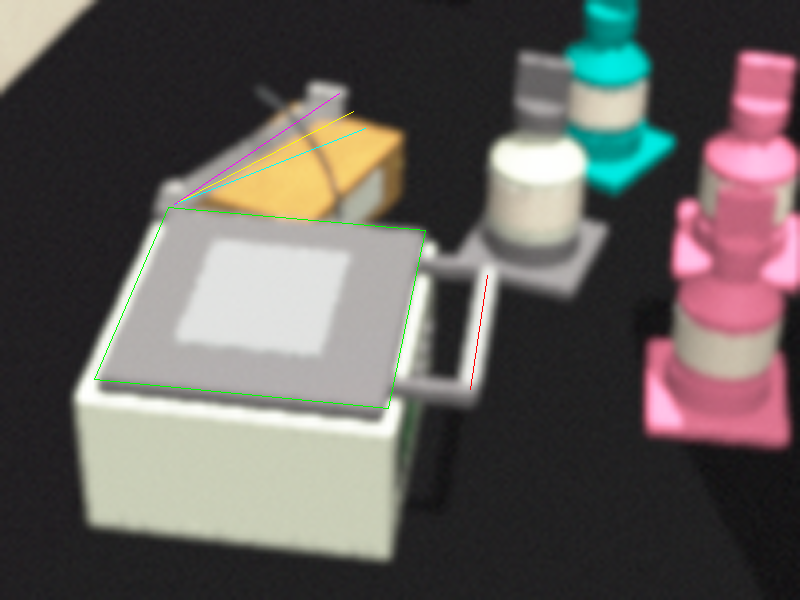

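```bash
cat >> h.py <<'E'
def plan(pos,R):
    s=r.sense(); R0=Ro.from_euler('xyz',s['tcp_rot']).as_matrix()
    w=np.degrees(Ro.from_matrix(R0.T@R).as_rotvec()); t=R0.T@(np.array(pos)-s['eef_pos'])/10
    print("turn(tool,deg)",w.round(2),"shift(start tool axes,cm)",t.round(2)); return w,t
def st():
    s=r.sense(); R0=Ro.from_euler('xyz',s['tcp_rot']).as_matrix()
    print("t",round(s['clock'],2),"pos",s['eef_pos'].round(1),"x",R0[:,0].round(3),"y",R0[:,1].round(3),"z",R0[:,2].round(3),"F",s['contact_force'].round(1),"M",s['wrist_torque'].round(2),"op",round(s['opening'],3),"q",s['qpos'].round(2)); return s,R0
E
python3 - <<'E'
from h import *
st()
W=cloud("scene",np.load("pics/scene0.npy"));x,y,z=W[...,0],W[...,1],W[...,2]
for nm,(u0,v0,u1,v1) in dict(p1=(195,180,235,245),p2=(258,170,298,235),tq=(155,225,200,285)).items():
    P=W[v0:v1,u0:u1].reshape(-1,3);P=P[(P[:,2]>140)];print(nm,len(P),P.mean(0).round(0),P.min(0).round(0),P.max(0).round(0))
# target: above bottle, keep x down; jaw (tool z) along world -y or +y
for zz in ([0,1,0],[0,-1,0]):
    zt=np.array(zz,float);xt=np.array([0,0,-1.]);R=np.c_[xt,np.cross(zt,xt),zt];plan([470,-323,290],R)
E
```

```text
t 0.15 pos [ 190.5 -594.9  230.7] x [-0.     0.001 -1.   ] y [0.952 0.305 0.   ] z [ 0.305 -0.952 -0.001] F [-0.3  0.7 -0.7] M [-0.05  0.06 -0.01] op 0.999 q [-1.26  0.35  1.63  0.    1.16 -0.  ]
p1 172 [ 452. -347.  205.] [ 315. -403.  140.] [1202. -182. 1100.]
p2 90 [ 398. -197.  232.] [ 306. -213.  140.] [1202. -182. 1100.]
tq 152 [ 522. -472.  220.] [ 450. -510.  140.] [1202. -182. 1100.]
turn(tool,deg) [-1.6225e+02 -1.0000e-02 -9.0000e-02] shift(start tool axes,cm) [ -5.91  34.91 -17.38]
turn(tool,deg) [ 1.775e+01 -6.000e-02  1.000e-02] shift(start tool axes,cm) [ -5.91  34.91 -17.38]
```

Emit:
{"fn": "jog_arm", "kwargs": {
  "series": [
    [6, 0, 0, -1.6, 0, 0, 1],
    [6, 0, 0, -1.6, 0, 0, 1],
    [5.75, 0, 0, -1.6, 0, 0, 1],
    [0, 0, 0, 0, 2.98, -2.72, 1],
    [0, 0, 0, 0, 2.98, -2.72, 1],
    [0, 0, 0, 0, 2.98, -2.72, 1],
    [0, 0, 0, 0, 2.98, -2.72, 1],
    [0, 0, 0, 0, 2.98, -2.72, 1],
    [0, 0, 0, 0, 2.98, -2.72, 1],
    [0, 0, 0, 0, 2.98, -2.72, 1],
    [0, 0, 0, 0, 2.98, -2.72, 1],
    [0, 0, 0, 0, 2.98, -2.72, 1],
    [0, 0, 0, 0, 2.98, -2.72, 1],
    [0, 0, 0, 0, 0, 0, 1],
    [0, 0, 0, 0, 0, 0, 1]
  ]
}}

```text
clock: 1.65
eef_pos: [488.8, -322.6, 278.9]
tcp_rot: [-1.783, 1.57, 2.932]
contact_force: [-0.3, -0.2, -0.9]
opening: 0.998
```

Run:
```python
from h import *
st();C=cam("wrist")
p,d=r.grab_frame("wrist"); cv2.imwrite("pics/w1.png",p[:,:,::-1]); 
W=cloud("wrist",d,C);z=W[...,2]
m=(z>155)&(z<185)&(abs(W[...,0]-489)<35)&(abs(W[...,1]+323)<35);P=W[m].astype(np.float32)
print(m.sum(),np.median(P,0),cv2.minAreaRect(P[:,:2]))
t=P[abs(P[:,2]-np.percentile(P[:,2],60))<5];print(len(t),cv2.minAreaRect(t[:,:2]),np.median(t,0))
v,u=np.nonzero(m);print(u.min(),u.max(),v.min(),v.max())
```

```text
t 1.65 pos [ 488.8 -322.6  278.9] x [-0.001  0.    -1.   ] y [ 1.     0.002 -0.001] z [ 0.002 -1.    -0.   ] F [-0.3 -0.2 -0.9] M [-0.04  0.02  0.  ] op 0.998 q [-0.59  0.25  1.67 -0.    1.23  0.98]Traceback (most recent call last):
  File "<stdin>", line 6, in <module>
cv2.error: OpenCV(4.12.0) /io/opencv/modules/imgproc/src/convhull.cpp:143: error: (-215:Assertion failed) total >= 0 && (depth == CV_32F || depth == CV_32S) in function 'convexHull'
```

View pics/w1.png

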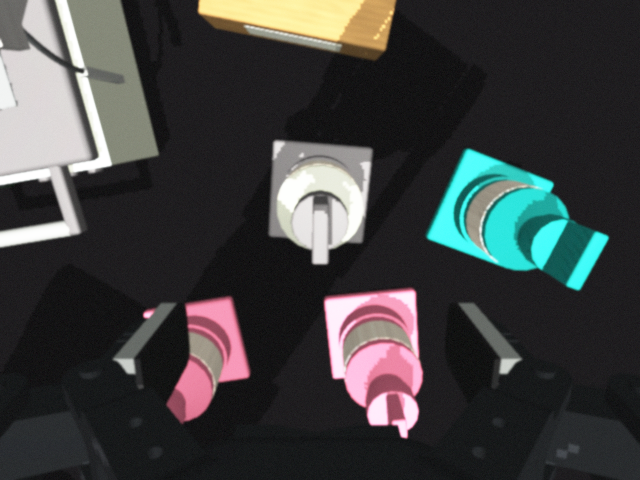

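Run:
```python
from h import *
crop("pics/w1.png",260,130,130,150,5,"pics/w1c.png")
C=cam("wrist")
for u,v in((313,200),(326,200),(313,262),(327,262),(319,195),(319,230)): print(u,v,ray("wrist",u,v,169,C).round(1))
p,d=r.grab_frame("wrist");W=cloud("wrist",d,C); print(d[225,320],W[225,320],W[250,320],W[150,300],C[3])
```

```text
313 200 [ 510.2 -322.2  169. ]
326 200 [ 510.2 -329.9  169. ]
313 262 [ 471.5 -322.1  169. ]
327 262 [ 471.5 -330.8  169. ]
319 195 [ 513.2 -325.7  169. ]
319 230 [ 491.8 -325.8  169. ]
260.51 [ 494.60044853 -326.38589348  167.5269078 ] [ 479.20980278 -326.43058255  168.90793945] [ 529.59940237 -308.77231408   11.26951705] [ 554.8032715  -324.1723697   421.11264523]
```

View pics/w1c.png

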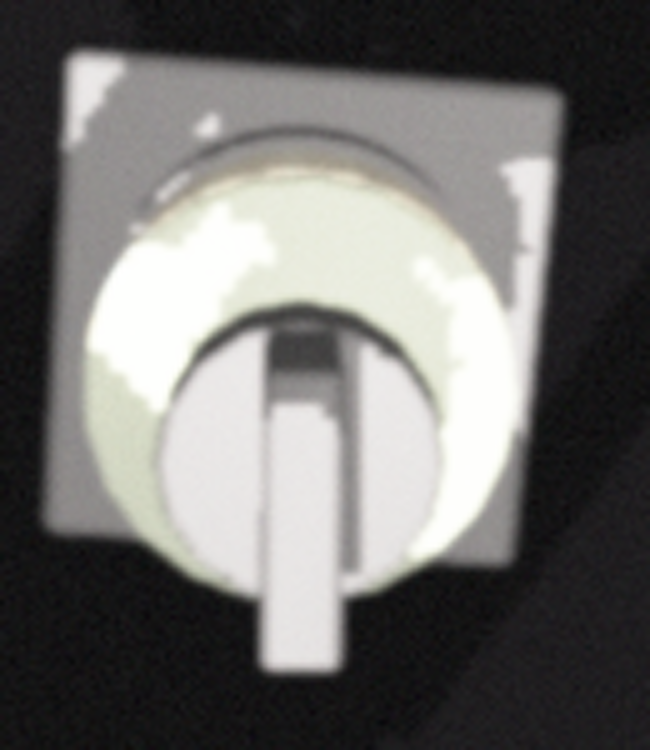

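The crop shows the wing top running (320,210) to (320,264), so it lies along world x with its centre at about (488,-326). I descend and grip.

Emit:
{"fn": "jog_arm", "kwargs": {
  "series": [
    [0, 0, 0, 2.5, 0, 0.35, 0.6],
    [0, 0, 0, 2.5, 0, 0, 0.6],
    [0, 0, 0, 2.5, 0, 0, 0.6],
    [0, 0, 0, 2.5, 0, 0, 0.6],
    [0, 0, 0, 2.0, 0, 0, 0.6],
    [0, 0, 0, 1.4, 0, 0, 0.6],
    [0, 0, 0, 0, 0, 0, 0.6],
    [0, 0, 0, 0, 0, 0, 0],
    [0, 0, 0, 0, 0, 0, 0],
    [0, 0, 0, 0, 0, 0, 0],
    [0, 0, 0, 0, 0, 0, 0],
    [0, 0, 0, 0, 0, 0, 0],
    [0, 0, 0, 0, 0, 0, 0],
    [0, 0, 0, 0, 0, 0, 0]
  ],
  "force": 40
}}

```text
clock: 3.15
eef_pos: [489.1, -325.0, 146.7]
tcp_rot: [2.747, 1.568, 1.176]
contact_force: [-0.5, 10.6, 9.3]
opening: 0.103
```

Run:
```python
from h import *
st()
p,d=r.grab_frame("wrist"); cv2.imwrite("pics/w2.png",p[:,:,::-1]);
```

```text
t 3.15 pos [ 489.1 -325.   146.7] x [ 0.001  0.002 -1.   ] y [ 1.    -0.     0.001] z [-0.    -1.    -0.002] F [-0.5 10.6  9.3] M [ 1.75 -0.01 -0.08] op 0.103 q [-0.59  0.39  1.79  0.    0.96  0.98]
```

View pics/w2.png

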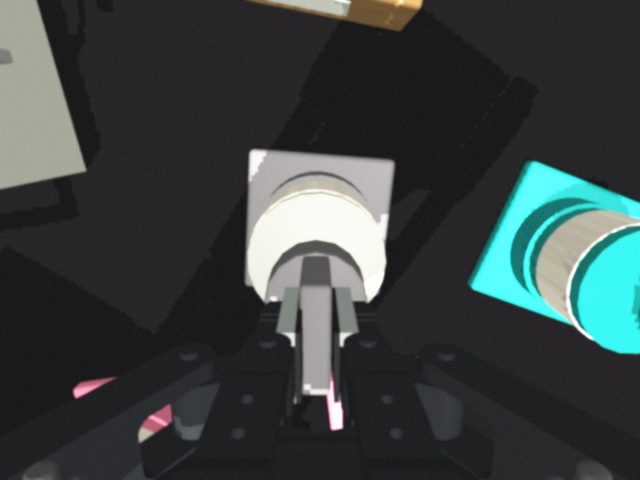

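Emit:
{"fn": "jog_arm", "kwargs": {
  "series": [
    [0, 0, 0, -0.2, 0, -0.1, 0],
    [-5, 0, 0, 0, 0, 0, 0],
    [-5, 0, 0, 0, 0, 0, 0],
    [-5, 0, 0, 0, 0, 0, 0],
    [-5, 0, 0, 0, 0, 0, 0],
    [-5, 0, 0, 0, 0, 0, 0],
    [-5, 0, 0, 0, 0, 0, 0],
    [-5, 0, 0, 0, 0, 0, 0],
    [-5, 0, 0, 0, 0, 0, 0],
    [0, 0, 0, 0, 0, 0, 0]
  ]
}}

```text
clock: 4.2
eef_pos: [488.9, -324.5, 146.9]
tcp_rot: [2.187, 1.569, 1.317]
contact_force: [4.4, 5.1, -8.0]
opening: 0.104
```

Run:
```python
from h import *
st()
```

```text
t 4.2 pos [ 488.9 -324.5  146.9] x [ 0.     0.002 -1.   ] y [0.764 0.645 0.002] z [ 0.645 -0.764 -0.001] F [ 4.4  5.1 -8. ] M [ 0.76 -0.84  0.04] op 0.104 q [-0.59  0.39  1.79  0.    0.96  0.28]
```

Emit:
{"fn": "jog_arm", "kwargs": {
  "series": [
    [-5, 0, 0, 0, 0, 0, 0],
    [-5, 0, 0, 0, 0, 0, 0],
    [-5, 0, 0, 0, 0, 0, 0],
    [-5, 0, 0, 0, 0, 0, 0],
    [-5, 0, 0, 0, 0, 0, 0],
    [-5, 0, 0, 0, 0, 0, 0],
    [-4, 0, 0, 0, 0, 0, 0],
    [0, 0, 0, 0, 0, 0, 0]
  ]
}}

```text
clock: 5.0
eef_pos: [488.8, -324.4, 146.9]
tcp_rot: [1.703, 1.569, 1.426]
contact_force: [3.7, 5.2, -9.1]
opening: 0.111
```

Run:
```python
from h import *
st()
```

```text
t 5.0 pos [ 488.8 -324.4  146.9] x [ 0.     0.002 -1.   ] y [0.273 0.962 0.002] z [ 0.962 -0.273 -0.   ] F [ 3.7  5.2 -9.1] M [ 0.82 -0.8   0.07] op 0.111 q [-0.59  0.39  1.79  0.    0.96 -0.31]
```

Emit:
{"fn": "jog_arm", "kwargs": {
  "series": [
    [-3, 0, 0, 0, 0, 0, 0],
    [-3, 0, 0, 0, 0, 0, 0],
    [-3, 0, 0, 0, 0, 0, 0],
    [0, 0, 0, 0, 0, 0, 0],
    [0, 0, 0, 0, 0, 0, 0]
  ]
}}

```text
clock: 5.5
eef_pos: [488.8, -324.3, 147.0]
tcp_rot: [1.457, 1.568, 1.331]
contact_force: [3.1, 4.6, -7.3]
opening: 0.105
```

Run:
```python
from h import *
st()
```

```text
t 5.5 pos [ 488.8 -324.3  147. ] x [ 0.001  0.003 -1.   ] y [0.125 0.992 0.003] z [ 0.992 -0.125  0.   ] F [ 3.1  4.6 -7.3] M [ 0.86 -0.55 -1.7 ] op 0.105 q [-0.59  0.39  1.79  0.    0.96 -0.47]
```

Mz of -1.7 N m against a commanded turn of about 83° means the cap is at its stop. I release, lift, and check.

Emit:
{"fn": "jog_arm", "kwargs": {
  "series": [
    [2, 0, 0, 0, 0, 0, 0.5],
    [0, 0, 0, 0, 0, 0, 0.5],
    [0, 0, 0, 0, 0, 0, 0.5],
    [0, 0, 0, -1.5, 0, 0, 0.5],
    [0, 0, 0, -4, 0, 0, 0.5],
    [0, 0, 0, -4.5, 0, 0, 0.5],
    [0, 0, 0, -4.5, 0, 0, 0.5],
    [0, 0, 0, -4.5, 0, 0, 0.5],
    [0, 0, 0, 0, 0, 0, 0.5]
  ]
}}

```text
clock: 6.4
eef_pos: [490.9, -327.4, 345.9]
tcp_rot: [-0.437, 1.559, -0.593]
contact_force: [-0.4, 0.1, -0.0]
opening: 0.501
```

Run:
```python
from h import *
st()
p,d=r.grab_frame("wrist"); cv2.imwrite("pics/w3.png",p[:,:,::-1]); 
p,d=r.grab_frame("side"); cv2.imwrite("pics/side3.png",p[:,:,::-1]); crop("pics/side3.png",220,160,200,150,4,"pics/d3.png")
```

```text
t 6.4 pos [ 490.9 -327.4  345.9] x [ 0.01  -0.007 -1.   ] y [ 0.156  0.988 -0.005] z [ 0.988 -0.156  0.011] F [-0.4  0.1 -0. ] M [ 0.04 -0.03  0.03] op 0.501 q [-0.59  0.2   1.58 -0.    1.35 -0.43]
```

View pics/w3.png

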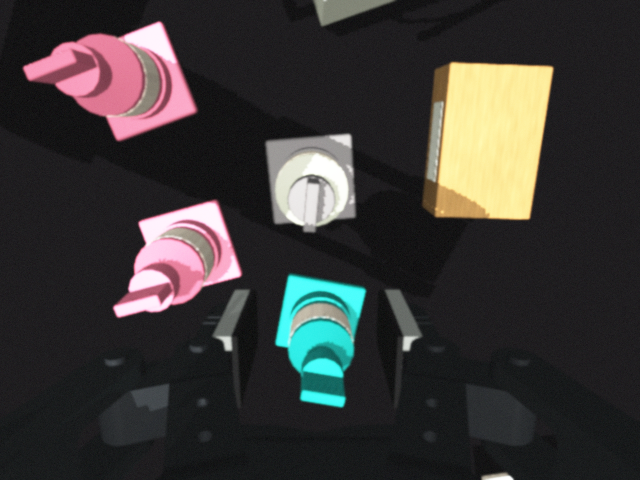

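View pics/d3.png

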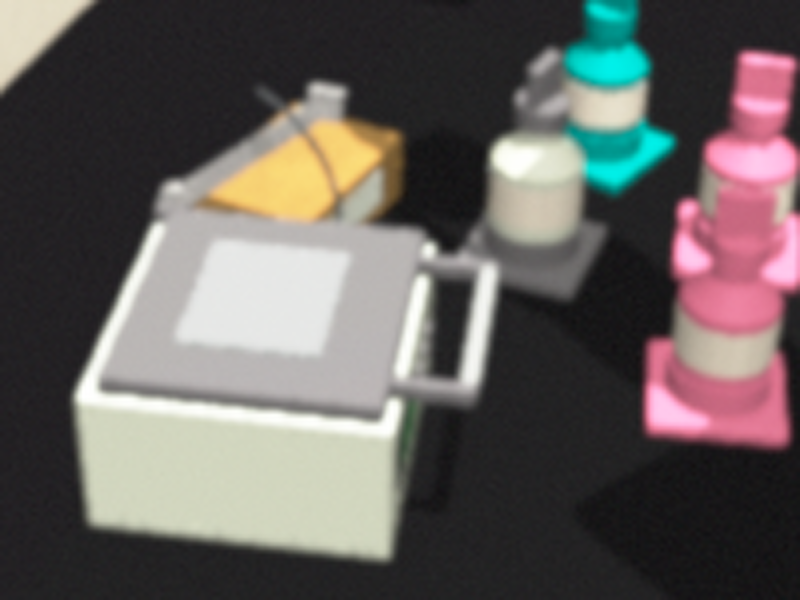

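The side crop shows the wing now edge-on at (545,75), about 80° round from before, with the lid still shut. Next I look at the pointer from its own side with the wrist camera to get its angle.

Run:
```python
from h import *
yaw=.177;p=np.array([600,-53.7,0]);Rz=Ro.from_euler('z',yaw).as_matrix()
ex,ey=Rz[:,0],Rz[:,1];Z=np.array([0,0,1.])
M=np.array(r.get_calibration("wrist")["mount"])
for al in (50,60):
    a=np.radians(al);xt=-np.cos(a)*Z+np.sin(a)*ey;zt=ex;R=np.c_[xt,np.cross(zt,xt),zt]
    f=R@M[:3,2];tgt=p+Rz@[20,-112,145]
    c=tgt-280*f;tcp=c-R@M[:3,3];print(al,"cam",c.round(),"f",f.round(2),"tcp",tcp.round());w,t=plan(tcp,R)
    R0=Ro.from_euler('xyz',r.sense()['tcp_rot']).as_matrix()
    print("turn about x then z", np.degrees(Ro.from_matrix(R0.T@R).as_euler('XYZ')).round(1),"end-frame shift",(R.T@R0@t).round(2))
```

```text
50 cam [ 668. -318.  375.] f [-0.1   0.56 -0.82] tcp [ 655. -252.  234.]
turn(tool,deg) [-17.81   8.51  49.65] shift(start tool axes,cm) [10.65  9.92 15.19]
turn about x then z [-19.1   0.2  50.2] end-frame shift [10.17 -5.32 17.63]
60 cam [ 674. -355.  343.] f [-0.12  0.69 -0.71] tcp [ 657. -266.  216.]
turn(tool,deg) [-17.24  10.17  59.54] shift(start tool axes,cm) [12.4   8.6  15.64]
turn about x then z [-19.1   0.2  60.2] end-frame shift [ 8.75 -9.21 17.63]
```

Emit:
{"fn": "jog_arm", "kwargs": {
  "series": [
    [0, 0, 0, 1.5, 1.65, 3.8, 0.5],
    [0, 0, 0, 1.5, 1.65, 3.8, 0.5],
    [0, 0, 0, 1.5, 1.65, 3.8, 0.5],
    [0, 0, 0, 1.5, 1.65, 3.8, 0.5],
    [-6.4, 0, 0, 0, 0, 0, 0.5],
    [-6.4, 0, 0, 0, 0, 0, 0.5],
    [-6.3, 0, 0, 0, 0, 0, 0.5],
    [0, 0, 7, 0, 0, 0, 0.5],
    [0, 0, 7, 0, 0, 0, 0.5],
    [0, 0, 7, 0, 0, 0, 0.5],
    [0, 0, 7, 0, 0, 0, 0.5],
    [0, 0, 7, 0, 0, 0, 0.5],
    [0, 0, 7, 0, 0, 0, 0.5],
    [0, 0, 8, 0, 0, 0, 0.5],
    [0, 0, 0, 0, 0, 0, 0.5],
    [0, 0, 0, 0, 0, 0, 0.5]
  ]
}}

```text
clock: 8.1
eef_pos: [648.6, -284.6, 275.0]
tcp_rot: [1.574, 0.698, 1.748]
contact_force: [0.2, -0.8, 1.6]
opening: 0.502
```

Run:
```python
from h import *
st();C=cam("wrist")
p,d=r.grab_frame("wrist"); cv2.imwrite("pics/w4.png",p[:,:,::-1]);np.save("pics/w4.npy",d);np.savez("pics/w4c.npz",*C)
```

```text
t 8.1 pos [ 648.6 -284.6  275. ] x [-0.135  0.754 -0.643] y [-0.111  0.633  0.766] z [ 0.985  0.175 -0.002] F [ 0.2 -0.8  1.6] M [-0.3  -0.04  0.03] op 0.502 q [-0.66  0.83  1.    0.59  1.97 -0.79]
```

View pics/w4.png

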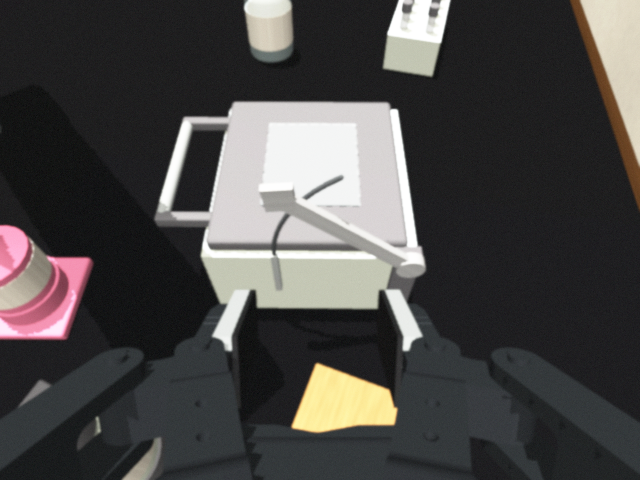

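```bash
python3 -c "
from h import *
crop('pics/w4.png',240,165,200,130,4,'pics/w4a.png')
crop('pics/w4.png',140,80,290,190,2.75,'pics/w4b.png')"
```

```text
(no output)
```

View pics/w4a.png

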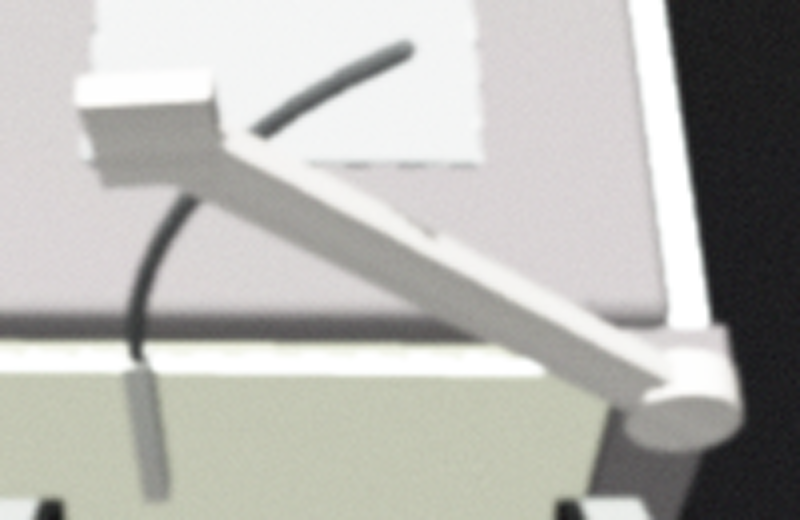

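View pics/w4b.png

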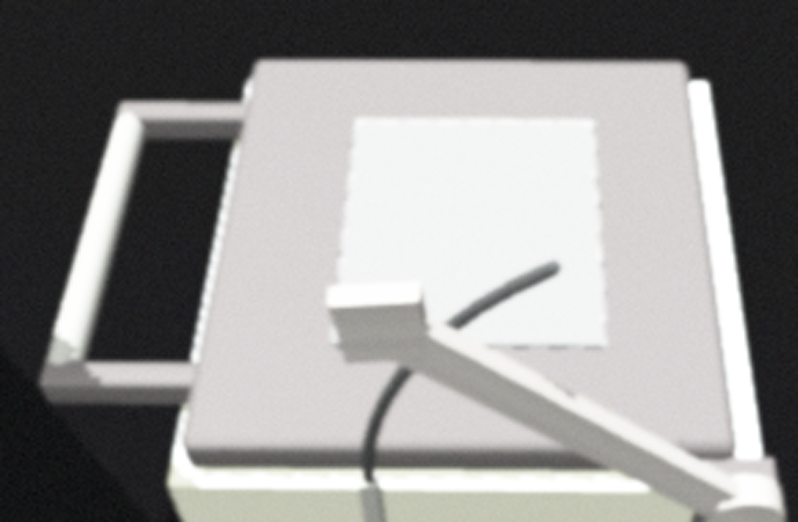

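Run:
```python
from h import *
from scipy.optimize import least_squares
z=np.load("pics/w4c.npz");C=tuple(z[k] for k in z.files)
ob=np.array([[190,444],[732,447],[688,61],[252,61]])/2.75+[140,80]
ob2=np.array([[222,150],[655,392],[215,203],[605,402]])/4+[240,165]
L=np.array([[-90,-95,116],[85,-95,116],[85,95,116],[-90,95,116.]])
Z=0
def tf(p,P): return P@Ro.from_euler('z',p[2]).as_matrix().T+[p[0],p[1],0]
for dz in (-2,0,2):
    f=lambda p:(proj("w",tf(p,L+[0,0,dz]),C)-ob).ravel()
    s=least_squares(f,[600,-54,.177]);p=s.x;print(dz,p.round(3),s.fun.round(1))
    K,D,R,t=C;Rz=Ro.from_euler('z',p[2]).as_matrix()
    def onplane(uv,y):
        q=cv2.undistortPoints(np.array([[uv]],float),K,D)[0,0];d=Rz.T@(R@np.r_[q,1]);o=Rz.T@(t-[p[0],p[1],0]);return o+d*(y-o[1])/d[1]
    P=[onplane(u,-115) for u in ob2]
    for a,b in((0,1),(2,3)): e=P[b]-P[a];print(" ang",np.arctan2(-e[2],e[0]).round(3),P[a].round(1),P[b].round(1))
    hx=np.array([85,0,108.]); 
    for q in P: print("   hinge-based ang",np.arctan2(q[2]-108,85-q[0]).round(3))
    print(" barmid",tf(p,np.array([[-135,0,108.]])),"proj bar ends(crop b)",((proj("w",tf(p,np.array([[-135,-60,108.],[-135,60,108.]])),C)-[140,80])*2.75).round(0).tolist())
W=cloud("w",np.load("pics/w4.npy"),C)
Q=(W-[p[0],p[1],0])@Rz
m=(abs(Q[...,1]+112)<10)&(Q[...,2]>125)&(Q[...,0]>-60)&(Q[...,0]<75);q=Q[m];
b=q[(q[:,0]>0)];a=np.polyfit(b[:,0],b[:,2],1);print(m.sum(),len(b),"slope ang",np.arctan(-a[0]));u,s_,v=np.linalg.svd(b-b.mean(0),full_matrices=False);print("svd",v[0],np.arctan(-v[0][2]/v[0][0]),b.mean(0))
```

```text
-2 [ 6.02732e+02 -5.54430e+01  1.69000e-01] [-4.   0.4  3.9  0.2 -0.2 -1.4  0.3 -1.7]
 ang 0.733 [  -8.6 -115.   191.1] [  77.5 -115.   113.6]
 ang 0.708 [ -10.4 -115.   176.5] [  67.7 -115.   109.6]
   hinge-based ang 0.727
   hinge-based ang 0.64
   hinge-based ang 0.623
   hinge-based ang 0.09
 barmid [[469.66221304 -78.18901425 108.        ]] proj bar ends(crop b) [[64.0, 368.0], [130.0, 126.0]]
0 [ 6.03056e+02 -5.69720e+01  1.69000e-01] [-4.8  0.6  4.7  0.4  0.2 -2.  -0.1 -2.4]
 ang 0.733 [  -8.5 -115.   193. ] [  76.8 -115.   116.1]
 ang 0.708 [ -10.3 -115.   178.5] [  67.1 -115.   112.1]
   hinge-based ang 0.738
   hinge-based ang 0.784
   hinge-based ang 0.637
   hinge-based ang 0.227
 barmid [[469.98638108 -79.71774865 108.        ]] proj bar ends(crop b) [[64.0, 371.0], [129.0, 129.0]]
2 [ 6.0338e+02 -5.8498e+01  1.6900e-01] [-5.5  0.8  5.4  0.6  0.6 -2.6 -0.5 -3. ]
 ang 0.733 [  -8.4 -115.   194.9] [  76.2 -115.   118.7]
 ang 0.708 [ -10.3 -115.   180.5] [  66.6 -115.   114.7]
   hinge-based ang 0.749
   hinge-based ang 0.881
   hinge-based ang 0.651
   hinge-based ang 0.349
 barmid [[470.30982114 -81.24264673 108.        ]] proj bar ends(crop b) [[63.0, 375.0], [129.0, 131.0]]
3238 1837 slope ang 0.7048486734366258
svd [ 0.72174545 -0.03690722 -0.6911739 ] 0.763764386921462 [  29.60700851 -111.22123129  156.93650029]
```

Wrist view: pointer hinge knob at (409,262), arm rising to its tip at (265,195), lid corners at (209,241), (406,242), (390,102) and (232,102). These give a pointer angle of about 0.71 rad, bar middle at about (469,-78.5,108) and yaw of about 0.17. Now I go over the bar.

Emit:
{"fn": "jog_arm", "kwargs": {
  "series": [
    [0, 0, -7.2, 0, 0, 0, 0.4],
    [0, 0, -7.2, 0, 0, 0, 0.4],
    [0, 0, -7.2, 0, 0, 0, 0.4],
    [0, 0, -7.2, 0, 0, 0, 0.4],
    [0, 0, -7.2, 0, 0, 0, 0.4],
    [0, 0, -7.2, 0, 0, 0, 0.4],
    [0, 0, -6.8, 0, 0, 0, 0.4],
    [0, 0, 0, -3, 0, 0, 0.4],
    [0, 0, 0, -3, 0, 0, 0.4],
    [0, 0, 0, 0, 0, 0, 0.4],
    [0, 0, 0, 0, 0, 0, 0.4]
  ]
}}

```text
clock: 9.25
eef_pos: [649.5, -283.5, 340.6]
tcp_rot: [-0.735, 1.565, -0.557]
contact_force: [-0.2, 0.8, -0.2]
opening: 0.397
```

Run:
```python
from h import *
st()
yaw=.17;ex=np.array([np.cos(yaw),np.sin(yaw),0]);x=np.array([0,0,-1.]);R=np.c_[x,np.cross(ex,x),ex]
plan([469,-78.5,250],R)
```

```text
t 9.25 pos [ 649.5 -283.5  340.6] x [ 0.005 -0.003 -1.   ] y [-0.177  0.984 -0.004] z [0.984 0.177 0.005] F [-0.2  0.8 -0.2] M [-0.04  0.03  0.01] op 0.397 q [-0.41  0.41  1.31 -0.    1.41 -0.59]
turn(tool,deg) [0.47 0.26 0.24] shift(start tool axes,cm) [  8.9   23.42 -14.17]
```

Emit:
{"fn": "jog_arm", "kwargs": {
  "series": [
    [0.47, 0.26, 0.24, 0, 2.92, -1.77, 0.4],
    [0, 0, 0, 0, 2.92, -1.77, 0.4],
    [0, 0, 0, 0, 2.92, -1.77, 0.4],
    [0, 0, 0, 0, 2.92, -1.77, 0.4],
    [0, 0, 0, 0, 2.92, -1.77, 0.4],
    [0, 0, 0, 0, 2.92, -1.77, 0.4],
    [0, 0, 0, 0, 2.92, -1.77, 0.4],
    [0, 0, 0, 0, 2.92, -1.77, 0.4],
    [0, 0, 0, 3, 0, 0, 0.4],
    [0, 0, 0, 3, 0, 0, 0.4],
    [0, 0, 0, 3, 0, 0, 0.4],
    [0, 0, 0, 0, 0, 0, 0.4],
    [0, 0, 0, 0, 0, 0, 0.4]
  ]
}}

```text
clock: 10.55
eef_pos: [469.2, -77.4, 248.9]
tcp_rot: [2.476, 1.564, 2.645]
contact_force: [0.2, 0.4, 1.1]
opening: 0.398
```

Run:
```python
from h import *
st();C=cam("wrist")
p,d=r.grab_frame("wrist"); cv2.imwrite("pics/w5.png",p[:,:,::-1])
W=cloud("w",d,C);yaw=.17;Rz=Ro.from_euler('z',yaw).as_matrix()
Q=(W-[602.5,-55.5,0])@Rz
m=(abs(Q[...,0]+135)<15)&(abs(Q[...,1])<55)&(abs(Q[...,2]-108)<14);q=Q[m];print(len(q),np.median(q,0),np.percentile(q,[3,97],axis=0))
if len(q): print(np.polyfit(q[:,1],q[:,0],1))
```

```text
t 10.55 pos [469.2 -77.4 248.9] x [-0.006  0.003 -1.   ] y [-0.168  0.986  0.004] z [ 0.986  0.168 -0.005] F [0.2 0.4 1.1] M [ 0.03 -0.01 -0.  ] op 0.398 q [-0.17  0.1   1.92  0.    1.13 -0.34]
2895 [-135.18899083    3.86973105  112.39325801] [[-141.22813313  -51.19651819  108.34830856]
 [-129.81546032   52.09938571  114.22261893]]
[ 6.41575566e-03 -1.35506959e+02]
```

View pics/w5.png

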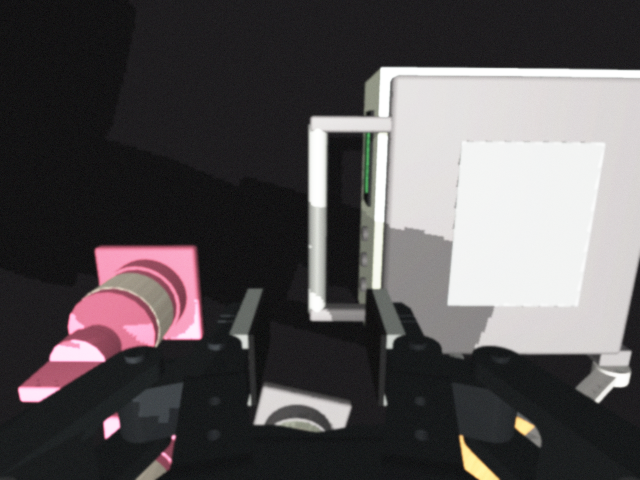

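The bar at u≈317 is centred between the fingers (u 255–375), and depth agrees with the model to within 0.5 mm. I descend and grip.

Emit:
{"fn": "jog_arm", "kwargs": {
  "series": [
    [0, 0, 0, 3.5, 0, 0, 0.4],
    [0, 0, 0, 3.5, 0, 0, 0.4],
    [0, 0, 0, 3, 0, 0, 0.4],
    [0, 0, 0, 2.5, 0, 0, 0.4],
    [0, 0, 0, 2, 0, 0, 0.4],
    [0, 0, 0, 1.5, 0, 0, 0.4],
    [0, 0, 0, 0, 0, 0, 0.4],
    [0, 0, 0, 0, 0, 0, 0],
    [0, 0, 0, 0, 0, 0, 0],
    [0, 0, 0, 0, 0, 0, 0],
    [0, 0, 0, 0, 0, 0, 0],
    [0, 0, 0, 0, 0, 0, 0],
    [0, 0, 0, 0, 0, 0, 0]
  ],
  "force": 60
}}

```text
clock: 11.9
eef_pos: [468.6, -77.5, 90.0]
tcp_rot: [2.502, 1.565, 2.671]
contact_force: [-4.5, -3.1, 2.7]
opening: 0.114
```

Run:
```python
from h import *
st()
p,d=r.grab_frame("wrist"); cv2.imwrite("pics/w6.png",p[:,:,::-1])
```

```text
t 11.9 pos [468.6 -77.5  90. ] x [-0.005  0.003 -1.   ] y [-0.168  0.986  0.003] z [ 0.986  0.168 -0.005] F [-4.5 -3.1  2.7] M [-0.44  0.72 -0.  ] op 0.114 q [-0.17  0.32  2.06  0.    0.76 -0.34]
```

View pics/w6.png

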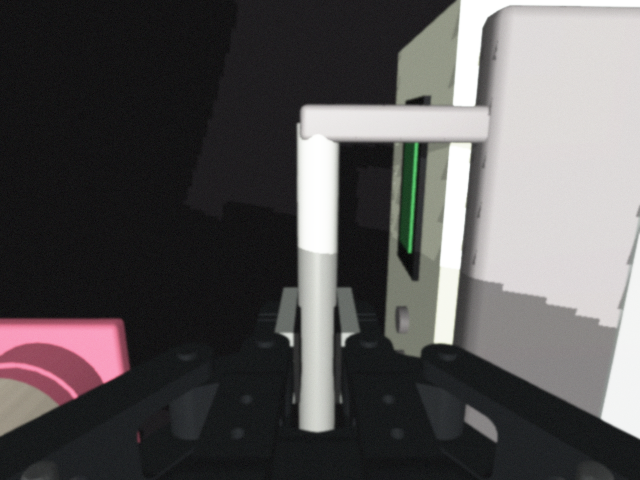

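```bash
cat > arc.py <<'E'
from h import *
def rows(th0,th1,N,k,phi0):
    out=[];Rz=lambda ph:Ro.from_euler('y',ph)
    def pose(th):
        ph=phi0+k*(th-th0); B=220*np.array([-np.cos(th),0,np.sin(th)]);R0=np.c_[[0,0,-1.],[0,1,0],[1,0,0]]
        R=Rz(ph).as_matrix()@R0; return B+18.7*R[:,0],R
    ths=np.linspace(th0,th1,N+1)
    for a,b in zip(ths[:-1],ths[1:]):
        (p,R),(q,S)=pose(a),pose(b);t=R.T@(q-p)/10;out.append([0,round(float(np.degrees(k*(b-a))),2),0,*[round(float(v),2) for v in t]])
    return out
E
python3 -c "
from arc import *
for x in rows(0,.70,14,.5,0):print(x)"
```

```text
[0, 1.43, 0, -1.1, 0.0, -0.02]
[0, 1.43, 0, -1.1, 0.0, 0.01]
[0, 1.43, 0, -1.1, 0.0, 0.04]
[0, 1.43, 0, -1.09, 0.0, 0.06]
[0, 1.43, 0, -1.09, 0.0, 0.09]
[0, 1.43, 0, -1.09, 0.0, 0.12]
[0, 1.43, 0, -1.08, 0.0, 0.14]
[0, 1.43, 0, -1.08, 0.0, 0.17]
[0, 1.43, 0, -1.07, 0.0, 0.2]
[0, 1.43, 0, -1.07, 0.0, 0.23]
[0, 1.43, 0, -1.06, 0.0, 0.25]
[0, 1.43, 0, -1.05, 0.0, 0.28]
[0, 1.43, 0, -1.04, 0.0, 0.3]
[0, 1.43, 0, -1.03, 0.0, 0.33]
```

First half, then a check.

Emit:
{"fn": "jog_arm", "kwargs": {
  "series": [
    [0, 1.4, 0, -1.1, 0, -0.02, 0],
    [0, 1.4, 0, -1.1, 0, 0.01, 0],
    [0, 1.4, 0, -1.1, 0, 0.04, 0],
    [0, 1.4, 0, -1.1, 0, 0.06, 0],
    [0, 1.4, 0, -1.1, 0, 0.09, 0],
    [0, 1.4, 0, -1.1, 0, 0.12, 0],
    [0, 0, 0, 0, 0, 0, 0]
  ]
}}

```text
clock: 12.65
eef_pos: [475.6, -76.4, 155.8]
tcp_rot: [3.118, 1.418, -2.997]
contact_force: [-3.9, -4.3, -6.1]
opening: 0.116
```

```bash
cat >> arc.py <<'E'
def lidang():
    s,R=st();G=s['eef_pos']-18.7*R[:,0]
    yaw=.17;h=np.array([602.5+85*np.cos(yaw),-55.5+85*np.sin(yaw),108.]);v=G-h;ex=np.array([np.cos(yaw),np.sin(yaw),0])
    a=-v@ex; print("theta",np.arctan2(v[2],a).round(3),"r",np.hypot(v[2],a).round(1),"tilt",np.arctan2(-R[:,0]@ex,-R[2,0]).round(3))
E
python3 -c "
from arc import *
lidang()"
```

```text
t 12.65 pos [475.6 -76.4 155.8] x [-0.151 -0.022 -0.988] y [-0.168  0.986  0.004] z [ 0.974  0.166 -0.153] F [-3.9 -4.3 -6.1] M [-0.4   0.6  -0.02] op 0.116 q [-0.13  0.3   1.91 -0.05  1.08 -0.28]
theta 0.305 r 221.0 tilt 0.153
```

Emit:
{"fn": "jog_arm", "kwargs": {
  "series": [
    [0, 1.4, 0, -1.08, 0, 0.14, 0],
    [0, 1.4, 0, -1.08, 0, 0.17, 0],
    [0, 1.4, 0, -1.07, 0, 0.2, 0],
    [0, 1.4, 0, -1.07, 0, 0.23, 0],
    [0, 1.4, 0, -1.06, 0, 0.25, 0],
    [0, 1.4, 0, -1.05, 0, 0.28, 0],
    [0, 1.4, 0, -1.04, 0, 0.3, 0],
    [0, 1.4, 0, -1.03, 0, 0.33, 0],
    [0, 0, 0, 0, 0, 0, 0],
    [0, 0, 0, 0, 0, 0, 0]
  ]
}}

```text
clock: 13.65
eef_pos: [512.2, -70.4, 232.5]
tcp_rot: [3.13, 1.221, -2.985]
contact_force: [-6.6, -2.2, -3.9]
opening: 0.12
```

Run:
```python
from arc import *
lidang()
for n in("scene","side"):
    p,d=r.grab_frame(n);cv2.imwrite(f"pics/{n}7.png",p[:,:,::-1]);np.save(f"pics/{n}7.npy",d)
crop("pics/scene7.png",190,180,200,150,4,"pics/s7.png");crop("pics/side7.png",200,100,200,150,4,"pics/d7.png")
```

```text
t 13.65 pos [512.2 -70.4 232.5] x [-0.339 -0.054 -0.939] y [-0.167  0.986  0.004] z [ 0.926  0.158 -0.343] F [-6.6 -2.2 -3.9] M [-0.31  0.78 -0.  ] op 0.12 q [-0.08  0.38  1.64 -0.08  1.46 -0.23]
theta 0.696 r 221.6 tilt 0.35
```

View pics/s7.png

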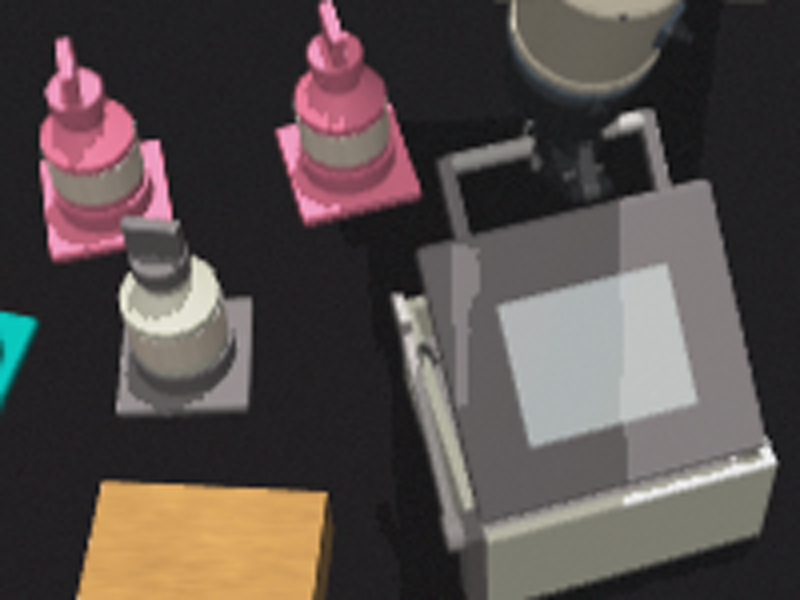

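View pics/d7.png

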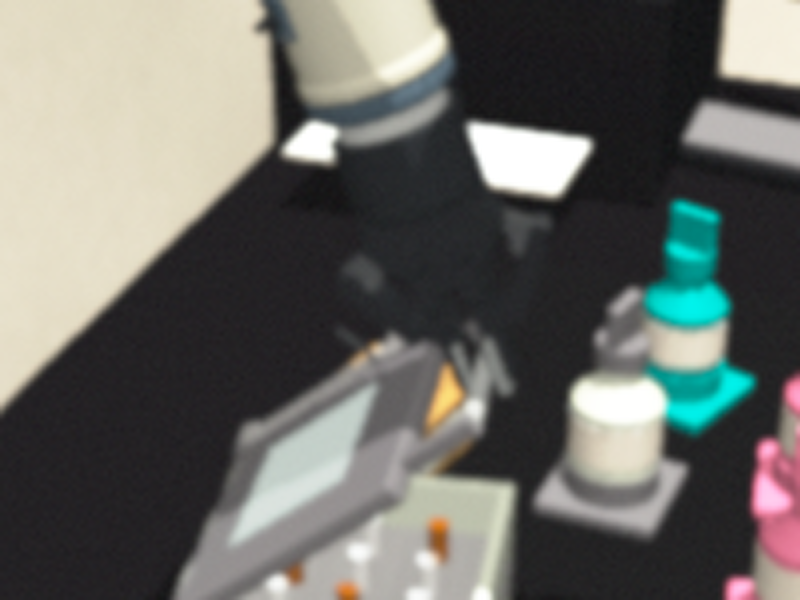

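Run:
```python
from h import *
z=np.load("pics/w4c.npz");C=tuple(z[k] for k in z.files)
Rz=Ro.from_euler('z',.17).as_matrix();p=np.array([602.5,-55.5,0])
for n in("scene","side"):
    W=cloud(n,np.load(f"pics/{n}7.npy"));Q=(W-p)@Rz
    th=.7;h=np.array([85,0,108.]);q=(Q-h)@Ro.from_euler('y',th).as_matrix()
    m=(q[...,0]>-165)&(q[...,0]<-15)&(abs(q[...,1])<85)&(abs(q[...,2]-8)<12);b=Q[m]
    for _ in range(3):
        A=np.c_[b[:,:2],np.ones(len(b))];c=np.linalg.lstsq(A,b[:,2],rcond=None)[0];res=b[:,2]-A@c;b=b[abs(res)<2.5*res.std()+1e-6]
    print(n,len(b),"lid plane ang",np.arctan(-c[0]).round(3),"cross",c[1].round(3),res.std().round(2))
# wrist-frame pointer: fit theta & small offsets to 4 outer-face edge pts
K,D,R,t=C
uv=np.array([[222,150],[655,392],[215,203],[605,402]])/4+[240,165]
im=cv2.imread("pics/w4a.png")
for th,c in((.65,(255,255,0)),(.70,(0,0,255)),(.75,(0,255,0))):
    d=np.array([-np.cos(th),0,np.sin(th)]);nn=np.array([np.sin(th),0,np.cos(th)])
    for s in(7,-7):
        P=np.array([np.array([85,-115,108])+s*nn+d*a for a in(15,125)]);P=P@Rz.T+p
        a,b=((proj("w",P,C)-[240,165]+.5)*4).astype(int).tolist();cv2.line(im,a,b,c,1)
P=np.array([[85,-115,108.]])@Rz.T+p
print("hinge proj in crop",(proj("w",P,C)-[240,165]+.5)*4)
cv2.imwrite("pics/w4o.png",im)
```

```text
scene 3959 lid plane ang 0.682 cross 0.004 2.6
side 1231 lid plane ang 0.679 cross 0.02 1.41
hinge proj in crop [[687.83368146 408.03614351]]
```

View pics/w4o.png

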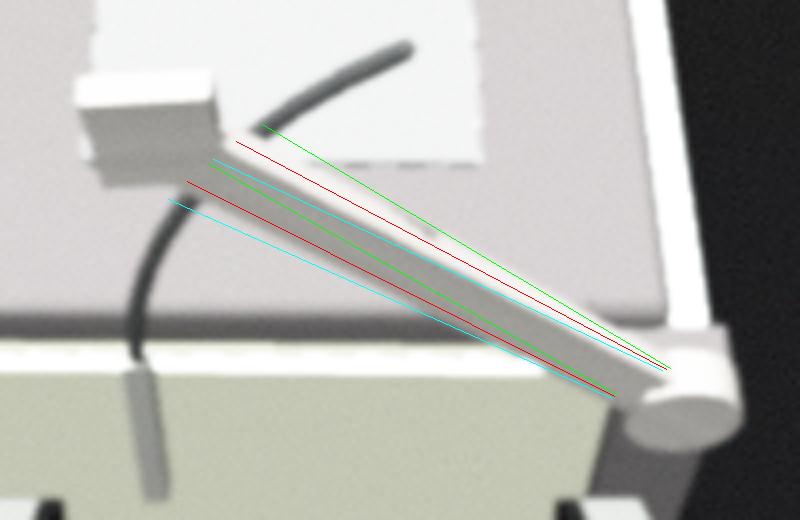

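Lid plane from depth reads 0.68 and FK 0.696. The pointer estimates cluster at 0.70–0.73. I make a small raise and re-measure.

Emit:
{"fn": "jog_arm", "kwargs": {
  "series": [
    [0, 0.4, 0, -0.3, 0, 0.1, 0],
    [0, 0.4, 0, -0.3, 0, 0.1, 0],
    [0, 0, 0, 0, 0, 0, 0],
    [0, 0, 0, 0, 0, 0, 0],
    [0, 0, 0, 0, 0, 0, 0],
    [0, 0, 0, 0, 0, 0, 0],
    [0, 0, 0, 0, 0, 0, 0]
  ]
}}

```text
clock: 14.45
eef_pos: [515.9, -69.8, 237.3]
tcp_rot: [3.13, 1.207, -2.985]
contact_force: [-6.3, -1.2, -4.2]
opening: 0.118
```

Run:
```python
from arc import *
lidang()
Rz=Ro.from_euler('z',.17).as_matrix();p=np.array([602.5,-55.5,0])
for n in("scene","side"):
    im,d=r.grab_frame(n);cv2.imwrite(f"pics/{n}8.png",im[:,:,::-1])
    Q=(cloud(n,d)-p)@Rz
    q=(Q-[85,0,108.])@Ro.from_euler('y',.7).as_matrix()
    m=(q[...,0]>-165)&(q[...,0]<-15)&(abs(q[...,1])<85)&(abs(q[...,2]-8)<12);b=Q[m]
    for _ in range(3):
        A=np.c_[b[:,:2],np.ones(len(b))];c=np.linalg.lstsq(A,b[:,2],rcond=None)[0];res=b[:,2]-A@c;b=b[abs(res)<2.5*res.std()]
    print(n,len(b),"lid ang",np.arctan(-c[0]).round(3))
    for nm,dd in((n+"0",np.load(f"pics/{n}0.npy")),("now",d)):
        Q=(cloud(n,dd)-p)@Rz; m=(abs(Q[...,1]+113)<9)&(Q[...,2]>125)&(Q[...,0]>-15)&(Q[...,0]<75);q=Q[m]
        if len(q)<20: print(nm,len(q));continue
        th=np.arctan2(np.median(q[:,2])-108,85-np.median(q[:,0]))
        for _ in range(8):
            dirn=np.array([-np.cos(th),np.sin(th)]);nn=np.array([np.sin(th),np.cos(th)]);e=(q[:,[0,2]]-[85,108]);k=abs(e@nn)<14
            g=e[k]-e[k].mean(0);v=np.linalg.svd(g,full_matrices=False)[2][0];th=np.arctan2(-v[1],v[0]) if v[0]*v[1]<0 else th; th=abs(np.arctan(v[1]/v[0]))
        print(" ptr",nm,k.sum(),th.round(3),"offset",np.mean(e[k]@nn).round(1))
crop("pics/side8.png",220,160,160,120,5,"pics/d8.png")
```

```text
t 14.45 pos [515.9 -69.8 237.3] x [-0.351 -0.056 -0.935] y [-0.167  0.986  0.004] z [ 0.921  0.157 -0.356] F [-6.3 -1.2 -4.2] M [-0.27  0.81 -0.01] op 0.118 q [-0.08  0.39  1.62 -0.08  1.49 -0.23]
theta 0.724 r 221.7 tilt 0.364
scene 3960 lid ang 0.71
 ptr scene0 142 0.711 offset 3.4
 ptr now 143 0.714 offset 2.8
side 1174 lid ang 0.707
 ptr side0 184 0.709 offset -0.6
 ptr now 67 0.705 offset 4.2
```

View pics/d8.png

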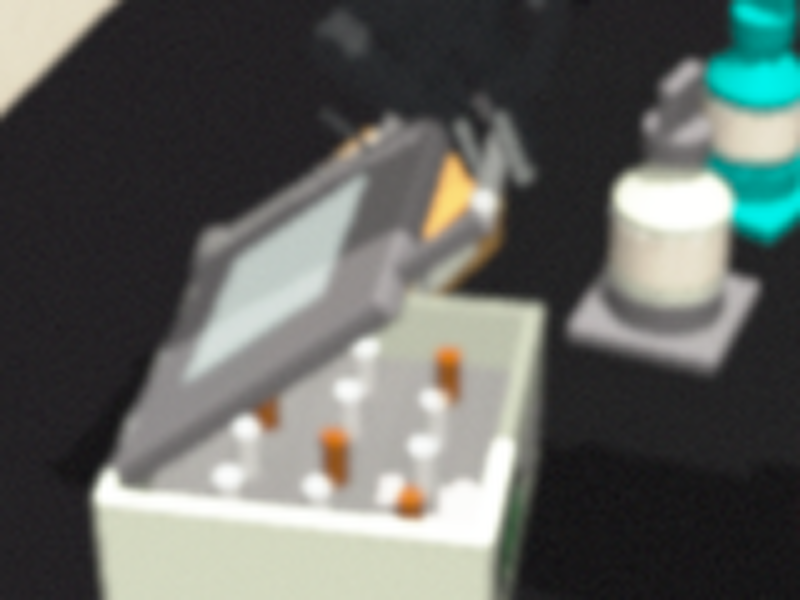

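Lid 0.707–0.710 against pointer 0.705–0.714, the pointer hasn't moved, and the grip is holding. I hand it in.

```bash
python3 -c "
from arc import *
lidang(); print(r.sign_off())"
```

```text
t 14.55 pos [515.9 -69.7 237.3] x [-0.351 -0.056 -0.935] y [-0.167  0.986  0.004] z [ 0.921  0.158 -0.356] F [-6.2 -1.3 -5.5] M [-0.26  0.8   0.  ] op 0.114 q [-0.08  0.39  1.62 -0.08  1.49 -0.23]
theta 0.724 r 221.6 tilt 0.364
the job is handed in; nothing more can be done
None
```

The job is handed in at 14.6 s. The white bottle's cap is open, and the gripper is still holding the lid in line with the pointer arm. Sign-off gave no verdict.

- **Cap:** with the lid shut, I turned the wing cap about 83° anticlockwise, until the torque rose to 1.7 N m at the stop. Later pictures show the wing about a quarter turn round from where it started.
- **Lid:** I gripped the front bar with 60 N and swung the lid up on its arc. Depth-camera plane fits put the lid at 0.707–0.710 rad and the pointer at 0.705–0.714 rad. The lid angle worked out from the arm's pose was slightly higher, 0.724 rad, but still well within the 0.08 rad limit.
- **Pointer and bystanders:** the pointer measured the same before and after, within 0.005 rad. The arm's path kept clear of the jar, carton and rack, but I did not measure their positions at the end.

One disagreement: earlier, rougher pointer estimates ranged from 0.69 to 0.76 rad, and I went with the final fits from the two fixed cameras.

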